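Dock the card terminal at the hostel reception

ROBOT

A 7-joint arm with a two-finger parallel gripper is mounted at the origin on the work surface. World frame = base frame: x ahead of the robot, y to its left, z up, the work surface at z = 0. Lengths are in mm, angles in degrees, forces in N, time in s.
With the tool pointing down it reaches from about 375 to 925 mm from the base axis. Payload 3.1 kg.
Tool frame: the origin (TCP) lies at the very end of the fingers, on their centre line; the grasp point (between the pads) lies 19 mm behind it; x points along the fingers, y is the direction in which the jaws open and shut, and the axes are right-handed (so a half turn about x gives the same grasp; the last joint's range is limited). The gripper opens to 85 mm and grips with 20 to 120 N. Pads are 22 mm wide; open, the fingers measure 114 mm over their backs; the gripper's body (76 mm by 85 mm) begins 54 mm behind the grasp point. The pads swing forward as they close: fully open they stand 13 mm farther back than shut.
Start: joints at [61.776, 21.939, 2.515, 91.553, -1.026, 66.532, -2.859], TCP at [250.024, -599.992, 231.269] pointing down, gripper open.
Joint ranges: [-149.38, 149.38], [-23.57, 123.04], [-84.95, 90], [0, 143.3], [-89.99, 269.99], [3.08, 112.72], [-163.45, 163.45]. Speed limits (degrees/s): [159.86, 159.86, 180, 180, 180, 180, 180].

INTERFACE

Orientations are given as a 3x3 rotation matrix whose columns are the frame's x, y, z axes.
In Python, from station import ctrl gives the robot as it stands.
- The arm moves only by the shell command python3 -m inch 'ROWS' [OPENING] [FORCE]. ROWS is JSON, a list of rows, each an object of numbers: "tx", "ty", "tz": the shift along the tool's x, y, z in cm; "turn": the turn about the tool's x in degrees. In form: [{"tx": .., "ty": .., "tz": .., "turn": ..}, ...]. A call has 1 to 20 rows; each row is the pose to reach, as a shift and turn from the pose commanded when the call began, along the tool's axes at that moment; what a row does not reach only later rows make up. A row lasts 1/8 s, in which the tool goes at most 62.5 mm and 10.7 degrees, less where a joint would pass 70% of its speed; a pose out of reach is approached as far as the arm can. A call with a gripper value outside its range is refused whole. OPENING is the closure, from 0 (fully open) to 1 (shut), set as the call begins (- or left out, the last holds). The fingers move at their own pace and stop on an object; FORCE is the grip in N (left out, the last holds). Time passes only in rows, so rows that repeat a pose let the fingers close. It gives the time, the measured TCP pose, the force and the opening at its end, in the units of the state.
- ctrl.get_obs(): the state, without advancing time (a new reading comes with each control period).
- ctrl.camera(name): name is "scene" or "top" or "wrist"; returns the picture (480x640x3 uint8, blue, green, red); there is no depth.
- ctrl.calibration(name): a dict with "fx", "fy", "cx", "cy" (pixels), "camera_from_world" (4x4, takes a point from world to camera coordinates). Camera axes: x right, y down, z forward; pixel columns grow to the right and rows downward; lengths in mm; the calibration is good to about 2 mm. A picture is of the moment at which its call begins: read the wrist's pose just before it. calibration takes no time and is no camera call; for the wrist camera it gives the pose at the moment of the call.
- ctrl.finish_job(): hands the job in, once; it reports no verdict.
The state is a dict: "time_s": time; "qpos": joint angles; "dq": joint speeds; "tau": joint torques, N m; "tool_pos": TCP position; "eef_rot": TCP orientation; "ft_force": force on the tool from outside, world axes, zero at the start; "wrist_torque": the same for the moment, N m; "gripper_width": opening from 0.0 (shut) to 1.0 (fully open).
Only numpy, scipy, OpenCV 4.12 (cv2) and the standard library are available. Lean on these libraries where they do the work, as an engineer would, in place of code of your own. Each camera call takes 0.05 s, during which the arm holds its last target. There are 200 camera calls.

TASK

Put the white card payment terminal back into the pocket of its black charging cradle, face up, with its screen-and-printer end towards the cradle's thick end with the green light, so that it lies flat on the pocket floor. Set it down rather than drop it, and leave the calculator and the stapler where they are.

Things in the scene. Friction and masses are not known exactly. Their poses are not given: they have to be found in the camera images.
- terminal_mid (a point): Loose white card terminal, block 140 (x) by 60 (y) by 30 mm thick, lying face up; grasp it across the 60 mm. A printer hump 28 to 70 mm towards +x rises to 36 mm; dark screen beside it, keys (one each red, yellow, green) at the -x end. Point: middle of the block, 15 mm above its underside. x points to the screen-and-printer end, z up out of the screen. 0.18 to 0.35 kg.
- cradle: Fixed black cradle, 210 (x) by 90 mm. Origin: on the desk, mid footprint. x points to its thick end (50 mm long, 42 high, green light). Pocket 150 x 70 mm, blue floor 6 mm above the desk; a seated terminal's centre is at x -20, y 0, z 21 mm in this frame. Walls 14 mm above the floor, then lips flaring out to 29 mm above the desk. Long sides open over the pocket's middle 70 mm, for fingers.
- calculator_mid (a point): Loose black calculator, 125 by 68 mm and 16 mm thick, with a pale display and many grey keys. The point is its middle, 8 mm above its underside; x points to the display end. A bystander.
- stapler_mid (a point): Loose desk stapler, black base with a red top, 130 mm long (x), 36 mm wide and 43 mm high. The point is its middle, 22 mm above its underside. A bystander.
Mind the look-alikes: they are no part of the job. Of the things shaped like the part that bears terminal_mid, the white one is meant.

How it is judged:
By the outcome, as a careful person would: the job done as asked, in the order asked, and still so for the second after the job is handed in, with the robot touching nothing.
It also fails if it takes over 42 s, if anything falls off the work surface, if the arm or the gripper's body presses on something with over 40 N, if the wrist force passes 120 N, or if a joint passes its speed limit or range.

## Working session

There is one attempt and no reset: what is moved stays moved. The work goes in short steps, Python scripts to look and compute and a shell command to move; the robot and the scene stay as the last step left them, time stands still between calls to the robot, and variables do not carry over. Pictures are saved under pics/ and viewed, about 8 in all and at most 12, crops included, and the job is handed in when it is done.

```bash
mkdir -p pics; ls; python3 - <<'E'
from station import ctrl
import cv2,numpy as np
o=ctrl.get_obs();print(o['time_s'],o['tool_pos'],np.round(o['eef_rot'],3).tolist(),o['gripper_width'],o['ft_force'])
ims=[]
for n in('top','scene'):
    im=ctrl.camera(n);cv2.imwrite(f'pics/{n}0.png',im)
    c=ctrl.calibration(n);print(n,c['fx'],c['fy'],c['cx'],c['cy'],np.round(c['camera_from_world'],3).tolist())
E
```

```text
pics
0.0 [ 249.62049965 -599.10540256  229.84794467] [[-0.001, 0.385, -0.923], [0.002, -0.923, -0.385], [-1.0, -0.003, 0.0]] 1.0005134673410154 [-0.09643527 -0.17232317  0.1895706 ]
top 538.9271602967303 538.9271602967303 316.3032548297906 245.05579138346744 [[-0.009, -1.0, -0.005, -10.092], [-0.991, 0.009, -0.136, 597.503], [0.136, 0.003, -0.991, 865.282], [0.0, 0.0, 0.0, 1.0]]
scene 508.2012036254416 508.2012036254416 319.29223133524636 237.11059456754768 [[-0.422, 0.906, -0.008, 266.885], [0.634, 0.289, -0.717, -337.739], [-0.648, -0.307, -0.697, 1315.612], [0.0, 0.0, 0.0, 1.0]]
```

View pics/top0.png

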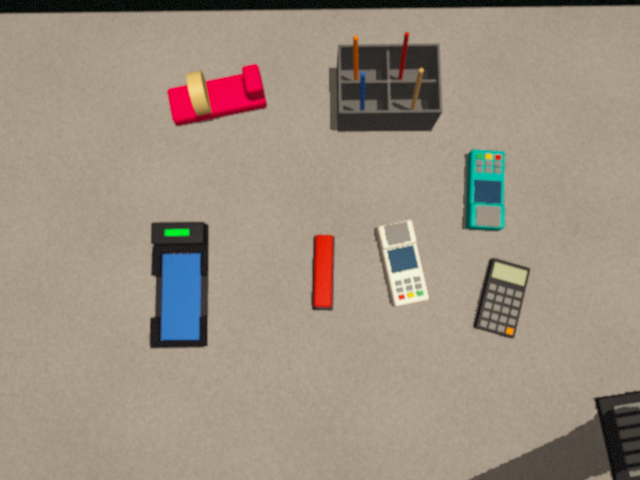

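View pics/scene0.png

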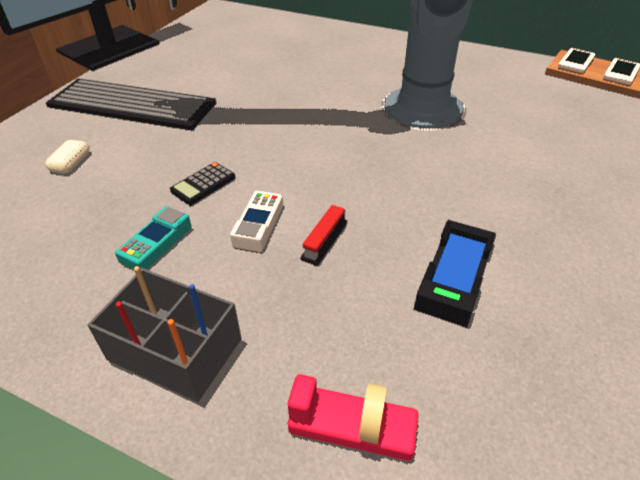

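The top view shows the white terminal at (402,262) with its printer end up and keys at the bottom. The cradle is at (180,285) with its green light at (177,232), the stapler at (323,272) and the calculator at (502,298).

Could be taken for the terminal:
- the teal terminal, top (487,190)
- the calculator, top (502,298)
- small white gadgets on the shelf, scene (575,60) and (622,70)
- the white soap-like thing, scene (67,157)

I choose the white one at top (402,262) / scene (257,220).

```bash
cat >h.py <<'E'
from station import ctrl
import cv2,numpy as np
def ray(c,p):
    T=np.array(c['camera_from_world']);R=T[:3,:3];o=-R.T@T[:3,3]
    d=R.T@np.array([(p[0]-c['cx'])/c['fx'],(p[1]-c['cy'])/c['fy'],1]);return o,d/np.linalg.norm(d)
def plane(c,p,z):
    o,d=ray(c,p);return o+d*(z-o[2])/d[2]
def proj(c,X):
    T=np.array(c['camera_from_world']);q=T[:3,:3]@np.array(X)+T[:3,3];return q[:2]/q[2]*c['fx']+[c['cx'],c['cy']]
def tri(c1,p1,c2,p2):
    (a,u),(b,v)=ray(c1,p1),ray(c2,p2)
    s=np.linalg.lstsq(np.c_[u,-v],b-a,rcond=None)[0];x,y=a+u*s[0],b+v*s[1]
    return (x+y)/2,np.linalg.norm(x-y)
def mask(im,lo,hi,box):
    h=cv2.inRange(cv2.cvtColor(im,cv2.COLOR_BGR2HSV),np.array(lo),np.array(hi));m=np.zeros_like(h)
    x0,y0,x1,y1=box;m[y0:y1,x0:x1]=h[y0:y1,x0:x1];return m
def blob(m):
    n,l,s,c=cv2.connectedComponentsWithStats(m)
    i=1+np.argmax(s[1:,4]);return c[i],s[i,4],(l==i).astype(np.uint8)*255
def hullrect(m):
    pts=cv2.findNonZero(m);return cv2.minAreaRect(cv2.convexHull(pts))
COL={'screen':((95,80,30),(125,255,140)),'red':((0,150,120),(6,255,255)),'green':((45,120,80),(75,255,255)),'yellow':((20,130,130),(33,255,255)),'blue':((100,140,120),(125,255,255)),'white':((0,0,170),(179,60,255))}
E
python3 - <<'E'
from h import *
np.set_printoptions(precision=1,suppress=True)
C={n:ctrl.calibration(n) for n in('top','scene')};I={n:cv2.imread(f'pics/{n}0.png') for n in C}
B={'term':{'top':(372,212,435,312),'scene':(225,180,292,258)},'cradle':{'top':(140,212,218,355),'scene':(405,212,505,330)}}
for t,k in [('term','screen'),('term','red'),('term','green'),('term','yellow'),('term','white'),('cradle','green'),('cradle','blue')]:
    P={n:blob(mask(I[n],*COL[k],B[t][n])) for n in C}
    X,e=tri(C['top'],P['top'][0],C['scene'],P['scene'][0])
    print(t,k,P['top'][0],P['top'][1],P['scene'][0],P['scene'][1],X,'gap %.1f'%e)
    if k in('white','blue'):
        r=cv2.boxPoints(hullrect(P['top'][2]));z=30 if k=='white' else 6
        W=np.array([plane(C['top'],p,z) for p in r]);print(' corners',r.tolist(),W[:,:2].tolist(),'c',W.mean(0),'sides',[np.linalg.norm(W[i]-W[i-1]) for i in range(2)],'ang',[np.degrees(np.arctan2(*(W[i]-W[i-1])[1::-1])) for i in range(2)])
im=I['top'][200:320,360:540];cv2.imwrite('pics/crop.png',cv2.resize(im,None,fx=4,fy=4,interpolation=cv2.INTER_CUBIC))
E
```

```text
term screen [402.1 258.7] 501 [256.1 215.6] 257 [ 574.2 -160.3   29.5] gap 0.5
term red [401.  296.5] 14 [274.1 196.8] 12 [ 510.3 -156.4   29.4] gap 0.9
term green [419.5 292.8] 10 [258.5 194.5] 8 [ 516.4 -188.2   28.9] gap 0.1
term yellow [410.4 294.6] 23 [265.9 195.2] 12 [ 513.5 -172.6   30.1] gap 0.0
term white [405.5 263.7] 4535 [258.6 215.5] 3638 [ 565.1 -164.5   21.4] gap 6.6
 corners [[372.0, 212.0], [434.0, 212.0], [434.0, 311.0], [372.0, 311.0]] [[655.2554149505072, -111.35830667336138], [654.2519480563622, -217.604776999193], [485.7979198296714, -211.16012262991148], [486.6864758590923, -107.55022047774881]] c [ 570.5 -161.9   30. ] sides [np.float64(168.61194722462096), np.float64(106.25120894608901)] ang [np.float64(-1.2941302419339005), np.float64(-90.54112582076363)]
cradle green [176.5 232. ] 228 [446.6 293.3] 190 [621.5 220.6  42. ] gap 0.6
cradle blue [180.6 296.7] 3329 [459.  262.7] 2000 [514.  219.9   8.4] gap 1.7
 corners [[161.0, 253.0], [200.0, 253.0], [200.0, 340.0], [161.0, 340.0]] [[590.6763810603812, 255.9712728887261], [590.0576312251197, 187.8240995543958], [440.40422765390554, 184.69062999883965], [440.95953136462816, 251.35676949069597]] c [515.5 220.    6. ] sides [np.float64(149.78794585824036), np.float64(68.14998228039313)] ang [np.float64(1.7653851011405333), np.float64(-90.52020910394585)]
```

View pics/crop.png

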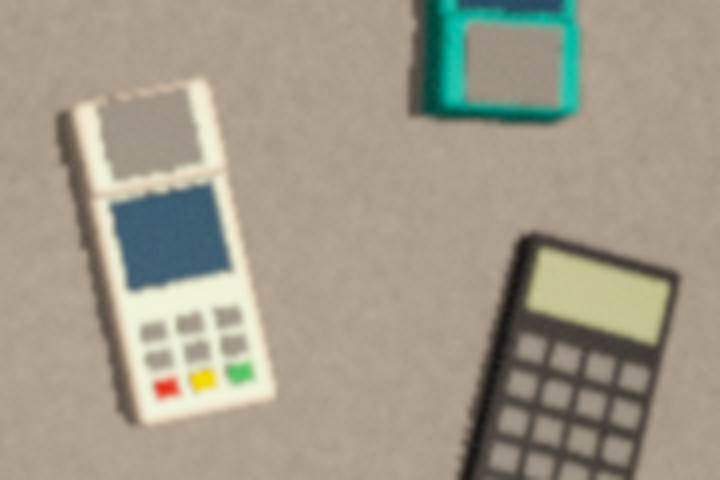

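The crop confirms the white terminal: tan printer patch, dark screen, and red, yellow and green keys at the −x end. Yaw is about 11° and its key face stands at z≈29.5, which agrees with 30. Next I move above it.

```bash
python3 -m inch '[{"ty":-2,"tz":-3,"turn":2},{"ty":-5,"tz":-8,"turn":5},{"ty":-8.5,"tz":-14,"turn":8},{"ty":-12,"tz":-20,"turn":11.3},{"ty":-15.5,"tz":-26,"turn":11.3},{"ty":-19,"tz":-31.5,"turn":11.3},{"ty":-22.5,"tz":-37,"turn":11.3},{"ty":-25.5,"tz":-42,"turn":11.3},{"ty":-27.5,"tz":-45,"turn":11.3},{"ty":-28.1,"tz":-46.2,"turn":11.3},{"ty":-28.1,"tz":-46.2,"turn":11.3},{"ty":-28.1,"tz":-46.2,"turn":11.3},{"ty":-28.1,"tz":-46.2,"turn":11.3}]' 0 40
python3 - <<'E'
from h import *
np.set_printoptions(precision=2,suppress=True)
o=ctrl.get_obs();cw=ctrl.calibration('wrist');im=ctrl.camera('wrist');cv2.imwrite('pics/wrist1.png',im)
import json;json.dump({k:np.array(v).tolist() for k,v in cw.items()},open('w1.json','w'))
print(o['time_s'],o['tool_pos'],o['eef_rot'])
c=ctrl.calibration('top');t=cv2.imread('pics/top0.png')
h=cv2.cvtColor(t,cv2.COLOR_BGR2HSV);print(h[262:268:3,370],h[285,400])
m=blob(mask(t,(0,0,205),(179,70,255),(372,212,435,312)))[2];r=hullrect(m);print(r)
W=np.array([plane(c,p,30) for p in cv2.boxPoints(r)]);print(W,W.mean(0))
E
```

```text
0.1 [ 249.66 -599.19  229.98] [[-0.    0.38 -0.92]
 [ 0.   -0.92 -0.38]
 [-1.   -0.    0.  ]]
[[ 15  46 171]
 [ 17  48 177]] [ 33  28 212]
((403.36236572265625, 262.7027282714844), (82.1048583984375, 34.55083465576172), 77.69197845458984)
[[ 630.33 -120.59   30.  ]
 [ 642.58 -178.65   30.  ]
 [ 505.63 -203.53   30.  ]
 [ 493.84 -146.61   30.  ]] [ 568.09 -162.34   30.  ]validation failed for argument at $[0]...
```

View pics/wrist1.png

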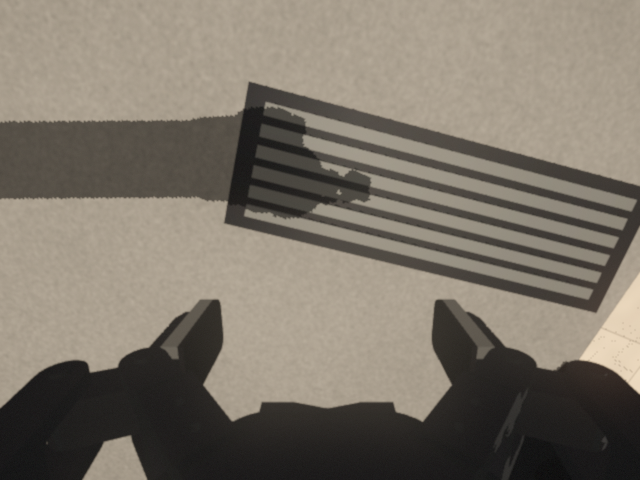

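The call was refused because every row needs all four keys. The picture only shows the keyboard below the start pose. The top-view outline gives centre (568,−162), 139×59 mm, yaw ≈11°, which matches the stated size.

```bash
python3 -m inch '[{"tx":0,"ty":-2,"tz":-3,"turn":2},{"tx":0,"ty":-5,"tz":-8,"turn":5},{"tx":0,"ty":-8.5,"tz":-14,"turn":8},{"tx":0,"ty":-12,"tz":-20,"turn":11},{"tx":0,"ty":-15.5,"tz":-26,"turn":11},{"tx":0,"ty":-19,"tz":-31.5,"turn":11},{"tx":0,"ty":-22.5,"tz":-37,"turn":11},{"tx":0,"ty":-25.5,"tz":-42,"turn":11},{"tx":0,"ty":-27.5,"tz":-45,"turn":11},{"tx":0,"ty":-28.1,"tz":-46.2,"turn":11},{"tx":0,"ty":-28.1,"tz":-46.2,"turn":11},{"tx":0,"ty":-28.1,"tz":-46.2,"turn":11},{"tx":0,"ty":-28.1,"tz":-46.2,"turn":11}]' 0 40
python3 - <<'E'
from h import *
np.set_printoptions(precision=2,suppress=True)
o=ctrl.get_obs();cw=ctrl.calibration('wrist');im=ctrl.camera('wrist');cv2.imwrite('pics/wrist2.png',im)
print(o['time_s'],o['tool_pos'],o['eef_rot'],o['ft_force'])
print(proj(cw,(568,-162,30)),cw['fx'],np.array(cw['camera_from_world']))
E
```

```text
time_s: 1.78
tool_pos: [567.2, -165.6, 231.1]
eef_rot: [[-0.001, 0.197, -0.98], [-0.001, -0.98, -0.197], [-1.0, 0.001, 0.001]]
ft_force: [0.4, 0.3, -0.2]
gripper_width: 1.002
1.775 [ 567.19 -165.61  231.13] [[-0.    0.2  -0.98]
 [-0.   -0.98 -0.2 ]
 [-1.    0.    0.  ]] [ 0.42  0.3  -0.24]
[324.02 214.67] 352.4841756200057 [[   0.2    -0.98   -0.   -273.7 ]
 [  -0.94   -0.19    0.27  468.2 ]
 [  -0.27   -0.05   -0.96  520.06]
 [   0.      0.      0.      1.  ]]
```

View pics/wrist2.png

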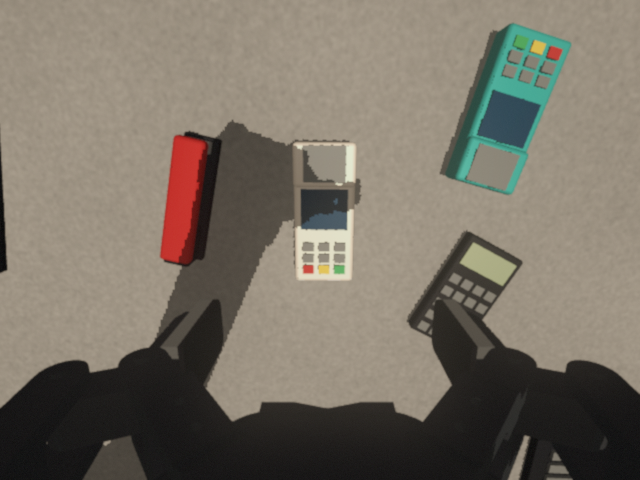

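The white terminal is upright in the wrist view, spanning columns 294–355 and rows 142–280. Its centre is about (325,211) against a predicted (324,215). The stapler at (190,200) and calculator at (465,285) are clear of the jaws, which open left to right. I'll measure it precisely.

```bash
python3 - <<'E'
from h import *
np.set_printoptions(precision=1,suppress=True)
c=ctrl.calibration('wrist');im=cv2.imread('pics/wrist2.png');o=ctrl.get_obs()
box=(285,130,366,290);P={}
for k in('red','yellow','green'):
    p,a,_=blob(mask(im,*COL[k],(285,255,366,285)));P[k]=plane(c,p,30);print(k,p,a,P[k])
g=P['red']-P['green'];print('yaw',np.degrees(np.arctan2(g[1],g[0]))-90)
# two-view height of the keys
ct=ctrl.calibration('top')
for k,p in(('red',(401,296.5)),('green',(419.5,292.8)),('yellow',(410.4,294.6))):
    q=blob(mask(im,*COL[k],(285,255,366,285)))[0];print(k,*tri(ct,p,c,q))
m=blob(mask(im,(15,0,185),(45,55,255),box))[2]
for r in(236,240,258,276):
    x=np.where(m[r])[0];A,B=plane(c,(x[0]-.5,r),30),plane(c,(x[-1]+.5,r),30);print(r,x[0],x[-1],A,B,np.linalg.norm(A-B),(A+B)/2)
ys=np.where(m[:,345:352].any(1))[0];print(ys[0],ys[-1],plane(c,(325,ys[0]),36),plane(c,(325,ys[-1]+.5),30))
# centre offset from jaw line along tool y,z
R=o['eef_rot'];print(R.T@(np.array([568,-162,15])-o['tool_pos']),o['tool_pos'])
E
```

```text
red [307.9 268.9] 63 [ 509.1 -156.3   30. ]
yellow [323.2 268.9] 66 [ 512.2 -171.9   30. ]Traceback (most recent call last):
  File "<stdin>", line 6, in <module>
  File "h.py", line 19, in blob
    i=1+np.argmax(s[1:,4]);return c[i],s[i,4],(l==i).astype(np.uint8)*255
        ~~~~~~~~~^^^^^^^^^
    return _wrapfunc(a, 'argmax', axis=axis, out=out, **kwds)
    return bound(*args, **kwds)
ValueError: attempt to get argmax of an empty sequence
```

```bash
sed -i "s/'green':((45,120,80),(75,255,255))/'green':((45,90,80),(85,255,255))/" h.py; python3 - <<'E'
from h import *
np.set_printoptions(precision=1,suppress=True)
c=ctrl.calibration('wrist');im=cv2.imread('pics/wrist2.png');o=ctrl.get_obs()
box=(285,130,366,290);P={};ct=ctrl.calibration('top')
for k,pt in(('red',(401,296.5)),('green',(419.5,292.8)),('yellow',(410.4,294.6))):
    p,a,_=blob(mask(im,*COL[k],(285,255,366,285)));P[k]=plane(c,p,30);print(k,p,a,P[k],*tri(ct,pt,c,p))
g=P['red']-P['green'];print('yaw',np.degrees(np.arctan2(g[1],g[0]))-90)
m=blob(mask(im,(10,0,190),(45,60,255),box))[2]
for r in(236,240,258,276):
    x=np.where(m[r])[0];A,B=plane(c,(x[0]-.5,r),30),plane(c,(x[-1]+.5,r),30);print(r,x[0],x[-1],A,B,np.linalg.norm(A-B),(A+B)/2)
ys=np.where(m[:,347:352].any(1))[0];print(ys[0],ys[-1],plane(c,(325,ys[0]-.5),36),plane(c,(325,ys[-1]+.5),30))
R=o['eef_rot'];print(R.T@(np.array([568,-162,15])-o['tool_pos']),o['tool_pos'])
E
```

```text
red [307.9 268.9] 63 [ 509.1 -156.3   30. ] [ 510.3 -156.3   33.2] 0.006029967081667584
green [339. 269.] 63 [ 515.4 -187.9   30. ] [ 516.2 -187.6   32.5] 0.08031205043068405
yellow [323.2 268.9] 66 [ 512.2 -171.9   30. ] [ 513.4 -171.8   33.4] 0.4012390315235928
yaw 11.184356139549877
236 296 352 [ 541.2 -137.6   30. ] [ 552.5 -193.9   30. ] 57.43042639257455 [ 546.9 -165.8   30. ]
240 296 352 [ 537.1 -138.4   30. ] [ 548.5 -194.8   30. ] 57.61268420772359 [ 542.8 -166.6   30. ]
258 296 352 [ 518.2 -141.7   30. ] [ 529.8 -199.    30. ] 58.44736725741174 [ 524.  -170.3   30. ]
276 296 351 [ 498.9 -145.1   30. ] [ 510.4 -202.2   30. ] 58.26619139691484 [ 504.6 -173.7   30. ]
209 280 [ 575.5 -161.1   36. ] [ 500.  -176.2   30. ]
[216.2  -3.2  -1.4] [ 567.4 -165.2  231.2]
```

Two-view heights (29–33) and the outline agree: centre ≈(568.3,−161.8), yaw 11.2°. Next: descend to TCP z≈3, then close.

```bash
python3 -m inch '[{"tx":2,"ty":-0.35,"tz":-0.1,"turn":0},{"tx":6,"ty":-0.35,"tz":-0.1,"turn":0},{"tx":11,"ty":-0.35,"tz":-0.1,"turn":0},{"tx":15.5,"ty":-0.35,"tz":-0.1,"turn":0},{"tx":18.5,"ty":-0.35,"tz":-0.1,"turn":0},{"tx":20.5,"ty":-0.35,"tz":-0.1,"turn":0},{"tx":22,"ty":-0.35,"tz":-0.1,"turn":0},{"tx":22.8,"ty":-0.35,"tz":-0.1,"turn":0},{"tx":22.8,"ty":-0.35,"tz":-0.1,"turn":0},{"tx":22.8,"ty":-0.35,"tz":-0.1,"turn":0}]' 0 40
python3 -m inch '[{"tx":0,"ty":0,"tz":0,"turn":0},{"tx":0,"ty":0,"tz":0,"turn":0},{"tx":0,"ty":0,"tz":0,"turn":0},{"tx":0,"ty":0,"tz":0,"turn":0},{"tx":0,"ty":0,"tz":0,"turn":0},{"tx":0,"ty":0,"tz":0,"turn":0},{"tx":0,"ty":0,"tz":0,"turn":0},{"tx":0,"ty":0,"tz":0,"turn":0}]' 1 40
```

```text
time_s: 3.08
tool_pos: [569.7, -159.4, 4.3]
eef_rot: [[0.002, 0.202, -0.979], [-0.0, -0.979, -0.202], [-1.0, 0.001, -0.002]]
ft_force: [-0.6, -0.3, 0.3]
gripper_width: 0.997
time_s: 4.08
tool_pos: [569.8, -159.9, 4.5]
eef_rot: [[0.002, 0.201, -0.98], [-0.001, -0.98, -0.201], [-1.0, 0.001, -0.002]]
ft_force: [-0.0, -0.3, 5.1]
gripper_width: 0.693
```

The gripper stopped at 0.693 × 85 ≈ 59 mm, so it holds the terminal. Lift and look.

```bash
python3 -m inch '[{"tx":-0.5,"ty":0,"tz":0,"turn":0},{"tx":-2,"ty":0,"tz":0,"turn":0},{"tx":-4,"ty":0,"tz":0,"turn":0},{"tx":-7,"ty":0,"tz":0,"turn":0},{"tx":-10,"ty":0,"tz":0,"turn":0},{"tx":-12,"ty":0,"tz":0,"turn":0},{"tx":-13,"ty":0,"tz":0,"turn":0},{"tx":-13,"ty":0,"tz":0,"turn":0},{"tx":-13,"ty":0,"tz":0,"turn":0}]'
python3 - <<'E'
from h import *
np.set_printoptions(precision=1,suppress=True)
o=ctrl.get_obs();c=ctrl.calibration('wrist')
w=ctrl.camera('wrist');s=ctrl.camera('scene');t=ctrl.camera('top')
for n,i in(('w3',w),('s3',s),('t3',t)):cv2.imwrite(f'pics/{n}.png',i)
cv2.imwrite('pics/ws3.png',np.hstack([cv2.resize(w,(400,300)),cv2.resize(s,(400,300))]))
print(o['tool_pos'],o['ft_force'],o['wrist_torque'],o['gripper_width'])
E
```

```text
time_s: 5.2
tool_pos: [567.6, -159.0, 132.0]
eef_rot: [[-0.003, 0.202, -0.979], [0.001, -0.979, -0.202], [-1.0, -0.001, 0.002]]
ft_force: [-1.1, 0.3, -2.0]
gripper_width: 0.693
[ 567.6 -159.   132. ] [-1.1  0.3 -2. ] [ 0.1  0.  -0.1] 0.6932757761335037
```

View pics/ws3.png

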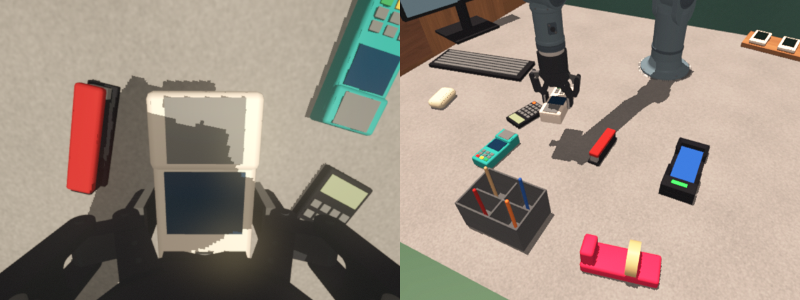

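The wrist view shows the terminal held level between the pads, hump far end at about (328,150) full-scale. The stapler and calculator appear undisturbed. Now I measure the held offset and refine the cradle pose.

```bash
python3 - <<'E'
from h import *
np.set_printoptions(precision=1,suppress=True)
c=ctrl.calibration('wrist');w=cv2.imread('pics/w3.png');o=ctrl.get_obs();R=o['eef_rot'];p=o['tool_pos']
tl=lambda X:(R.T@(X-p))
q,a,m=blob(mask(w,(95,80,20),(125,255,160),(240,260,420,390)));r=hullrect(m);print('screen px',q,a,r)
zb=p[2]-4.4
print('screen centre tool',tl(plane(c,r[0],zb+30)))
h=blob(mask(w,(5,0,175),(45,90,255),(225,140,435,200)))[2]
ys=[(x,np.where(h[:,x])[0]) for x in(250,300,350,405)]
for x,y in ys:
    if len(y):print('far edge',x,y[0],tl(plane(c,(x,y[0]-.5),zb+36)))
# cradle edges
t=cv2.imread('pics/t3.png');ct=ctrl.calibration('top')
m=blob(mask(t,*COL['blue'],(140,212,218,355)))[2]
rows=np.array([y for y in range(258,338)]);L=[];Rr=[]
for y in rows:
    x=np.where(m[y])[0];L.append(plane(ct,(x[0]-.5,y),6));Rr.append(plane(ct,(x[-1]+.5,y),6))
for n,E in(('L',np.array(L)),('R',np.array(Rr))):
    f=np.polyfit(E[:,0],E[:,1],1);print(n,'y@515',np.polyval(f,515),'yaw',np.degrees(np.arctan(f[0])),E[::10,1])
for x in(165,180,195):
    y=np.where(m[:,x])[0];print('ends',plane(ct,(x,y[0]-.5),6),plane(ct,(x,y[-1]+.5),6))
k=blob(mask(t,(0,0,0),(179,255,60),(140,212,218,355)))[2]
r=hullrect(k);print('black',r)
# scene view: blue end edges too
g=blob(mask(t,*COL['green'],(140,212,218,355)))[2];print('led',cv2.minAreaRect(cv2.findNonZero(g)))
s=cv2.imread('pics/s3.png');cs=ctrl.calibration('scene');ms=blob(mask(s,*COL['blue'],(405,212,505,330)))[2]
pts=cv2.convexHull(cv2.findNonZero(ms));ap=cv2.approxPolyDP(pts,4,True)[:,0]
for a in ap: print('scene',a,plane(cs,a,6))
E
```

```text
screen px [290.9 314.2] 2041 ((295.5172424316406, 315.7930908203125), (59.0743522644043, 60.601131439208984), 86.633544921875)
screen centre tool [-25.6 -11.9  -7.7]
far edge 250 146 [-31.7 -23.8 -67.8]
far edge 300 146 [-31.7  -8.6 -67.8]
far edge 350 140 [-31.8   6.6 -69.5]
far edge 405 140 [-31.8  23.2 -69.5]
L y@515 253.30796463529748 yaw 0.8205002061374247 [254.8 254.3 253.8 253.2 252.7 252.2 253.4 252.8]
R y@515 186.12389376385764 yaw 0.15047863394378014 [186.8 186.4 186.  185.7 185.3 186.7 186.3 186. ]
ends [589.7 249.    6. ] [441.7 244.5   6. ]
ends [587.7 222.7   6. ] [441.5 218.9   6. ]
ends [591.  196.6   6. ] [441.3 193.3   6. ]
black ((179.9146728515625, 250.68438720703125), (55.338233947753906, 55.21707534790039), 88.26429748535156)
led ((176.0, 232.0), (8.0, 26.0), 90.0)
scene [485 243] [441.5 252.3   6. ]
scene [469 292] [571.2 252.4   6. ]
scene [432 280] [571.2 187.9   6. ]
scene [451 233] [441.2 187.9   6. ]
```

Cradle: pocket centre (515.5,220), yaw ≈0.3°, floor measuring 149×67 mm at z≈6–8. All of it agrees with the stated sizes. The held terminal's far edge is about 69 mm ahead of the TCP, so it is centred in the grip. Carry it over at height.

```bash
python3 -m inch '[{"tx":0,"ty":-1,"tz":0,"turn":1},{"tx":0,"ty":-3,"tz":-0.2,"turn":2},{"tx":0,"ty":-6,"tz":-0.4,"turn":3},{"tx":0,"ty":-10,"tz":-0.7,"turn":4},{"tx":0,"ty":-14.5,"tz":-1,"turn":5},{"tx":0,"ty":-19,"tz":-1.3,"turn":6},{"tx":0,"ty":-23.5,"tz":-1.6,"turn":7},{"tx":0,"ty":-28,"tz":-1.9,"turn":8},{"tx":0,"ty":-32,"tz":-2.2,"turn":9},{"tx":0,"ty":-35,"tz":-2.4,"turn":10},{"tx":0,"ty":-37.2,"tz":-2.5,"turn":11},{"tx":0,"ty":-38.2,"tz":-2.6,"turn":11.4},{"tx":0,"ty":-38.2,"tz":-2.6,"turn":11.4},{"tx":0,"ty":-38.2,"tz":-2.6,"turn":11.4},{"tx":0,"ty":-38.2,"tz":-2.6,"turn":11.4},{"tx":0,"ty":-38.2,"tz":-2.6,"turn":11.4}]'
python3 - <<'E'
from h import *
np.set_printoptions(precision=1,suppress=True)
o=ctrl.get_obs();c=ctrl.calibration('wrist');w=ctrl.camera('wrist');cv2.imwrite('pics/w4.png',w)
R=o['eef_rot'];p=o['tool_pos']
print(p,o['ft_force'],o['gripper_width'],'shift tool',R.T@(np.array([515.5,220,10])-p),'yaw y',np.degrees(np.arctan2(R[1,1],R[0,1])))
for X in((621.5,220.6,42),(590.5,265,42),(590.5,175,42),(640.5,265,42)):print(X,proj(c,X))
q,a,_=blob(mask(w,(45,120,120),(80,255,255),(0,0,640,300)));print('led',q,a,plane(c,q,42))
E
```

```text
time_s: 7.35
tool_pos: [517.5, 219.2, 133.3]
eef_rot: [[0.0, 0.002, -1.0], [-0.0, -1.0, -0.002], [-1.0, 0.0, -0.0]]
ft_force: [1.5, -0.3, -2.0]
gripper_width: 0.695
[517.5 219.2 133.3] [ 1.5 -0.3 -2. ] 0.6951529240418636 shift tool [123.3  -0.9   2. ] yaw y -89.8688756431936
(621.5, 220.6, 42) [325.6  83.8]
(590.5, 265, 42) [255.7 136.6]
(590.5, 175, 42) [397.3 136.9]
(640.5, 265, 42) [251.3  49.2]
led [326.3  83.8] 1281 [621.5 220.2  42. ]
```

View pics/w4.png

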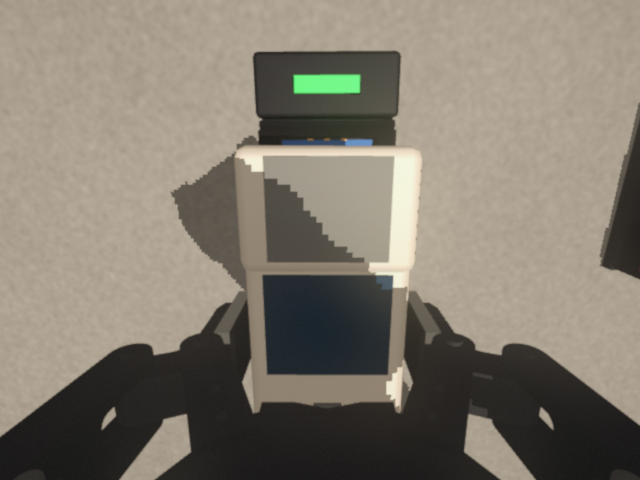

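The terminal sits squarely over the pocket (hump columns 236–420) with its printer end towards the green light, at (326,84). The LED measures (621.5,220.2,42), as before. Yaw agrees within 0.3°; the remaining shift is ty −0.1 cm, tz +0.2 cm. Lower it to just above the floor.

```bash
python3 -m inch '[{"tx":1,"ty":-0.1,"tz":0.2,"turn":0},{"tx":3,"ty":-0.1,"tz":0.2,"turn":0},{"tx":5.5,"ty":-0.1,"tz":0.2,"turn":0},{"tx":7.5,"ty":-0.1,"tz":0.2,"turn":0},{"tx":8.5,"ty":-0.1,"tz":0.2,"turn":0},{"tx":9.5,"ty":-0.1,"tz":0.2,"turn":0},{"tx":10.3,"ty":-0.1,"tz":0.2,"turn":0},{"tx":10.9,"ty":-0.1,"tz":0.2,"turn":0},{"tx":11.3,"ty":-0.1,"tz":0.2,"turn":0},{"tx":11.6,"ty":-0.1,"tz":0.2,"turn":0},{"tx":11.6,"ty":-0.1,"tz":0.2,"turn":0},{"tx":11.6,"ty":-0.1,"tz":0.2,"turn":0}]'
```

```text
time_s: 8.9
tool_pos: [515.4, 221.2, 17.5]
eef_rot: [[0.0, 0.004, -1.0], [0.0, -1.0, -0.004], [-1.0, -0.0, -0.0]]
ft_force: [-0.9, 0.5, -2.1]
gripper_width: 0.692
```

```bash
python3 -m inch '[{"tx":0.15,"ty":0.05,"tz":0,"turn":0},{"tx":0.3,"ty":0.05,"tz":0,"turn":0},{"tx":0.4,"ty":0.05,"tz":0,"turn":0},{"tx":0.5,"ty":0.05,"tz":0,"turn":0},{"tx":0.55,"ty":0.05,"tz":0,"turn":0},{"tx":0.6,"ty":0.05,"tz":0,"turn":0},{"tx":0.6,"ty":0.05,"tz":0,"turn":0}]'
python3 -m inch '[{"tx":0.05,"ty":0,"tz":0,"turn":0},{"tx":0.1,"ty":0,"tz":0,"turn":0},{"tx":0.1,"ty":0,"tz":0,"turn":0}]'
```

```text
time_s: 9.78
tool_pos: [515.1, 220.6, 11.3]
eef_rot: [[-0.0, 0.004, -1.0], [0.0, -1.0, -0.004], [-1.0, -0.0, 0.0]]
ft_force: [-0.2, -1.4, -2.5]
gripper_width: 0.694
time_s: 10.15
tool_pos: [515.2, 220.7, 10.5]
eef_rot: [[0.0, 0.004, -1.0], [-0.0, -1.0, -0.004], [-1.0, 0.0, -0.0]]
ft_force: [-0.4, -0.3, -0.1]
gripper_width: 0.693
```

Force has begun to unload (−2.5 → −0.1 N), so it is in contact. One small settle step to be sure.

```bash
python3 -m inch '[{"tx":0.03,"ty":0,"tz":0,"turn":0},{"tx":0.06,"ty":0,"tz":0,"turn":0},{"tx":0.06,"ty":0,"tz":0,"turn":0}]'
```

```text
time_s: 10.52
tool_pos: [515.2, 220.7, 10.4]
eef_rot: [[-0.0, 0.004, -1.0], [-0.0, -1.0, -0.004], [-1.0, 0.0, 0.0]]
ft_force: [-2.3, -0.9, 4.8]
gripper_width: 0.691
```

It presses up with 4.8 N, so it is seated. Release and retreat straight up.

```bash
python3 -m inch '[{"tx":0,"ty":0,"tz":0,"turn":0},{"tx":0,"ty":0,"tz":0,"turn":0},{"tx":0,"ty":0,"tz":0,"turn":0},{"tx":0,"ty":0,"tz":0,"turn":0},{"tx":0,"ty":0,"tz":0,"turn":0}]' 0.05 20
python3 -m inch '[{"tx":-0.5,"ty":0,"tz":0,"turn":0},{"tx":-1.5,"ty":0,"tz":0,"turn":0},{"tx":-3.5,"ty":0,"tz":0,"turn":0},{"tx":-7,"ty":0,"tz":0,"turn":0},{"tx":-11,"ty":0,"tz":0,"turn":0},{"tx":-15,"ty":0,"tz":0,"turn":0},{"tx":-18,"ty":0,"tz":2,"turn":0},{"tx":-20,"ty":0,"tz":5,"turn":0},{"tx":-20,"ty":0,"tz":7,"turn":0},{"tx":-20,"ty":0,"tz":7,"turn":0},{"tx":-20,"ty":0,"tz":7,"turn":0}]'
python3 - <<'E'
from h import *
np.set_printoptions(precision=1,suppress=True)
c=ctrl.calibration('wrist');w=ctrl.camera('wrist');s=ctrl.camera('scene');t=ctrl.camera('top')
for n,i in(('w5',w),('s5',s),('t5',t)):cv2.imwrite(f'pics/{n}.png',i)
cv2.imwrite('pics/ws5.png',np.hstack([cv2.resize(w,(480,360)),cv2.resize(s[200:340,400:520],(309,360))]))
cs=ctrl.calibration('scene');ct=ctrl.calibration('top')
for k in('red','yellow','green','screen'):
  try:
    bx=(430,215,500,245) if k!='screen' else (430,235,500,290)
    q=blob(mask(w,*COL[k],(270,200,380,420)))[0];a=blob(mask(s,*COL[k],bx))[0]
    print(k,q,a,plane(c,q,36),tri(c,q,cs,a))
  except Exception as e:print(k,'?',e)
for n,im in(('t0',cv2.imread('pics/top0.png')),('t5',t)):
    print(n,'stapler',blob(mask(im,(0,150,100),(8,255,255),(300,225,345,320)))[0],'calc',blob(mask(im,(20,40,120),(45,255,255),(485,255,535,290)))[0])
E
```

```text
time_s: 11.15
tool_pos: [515.2, 220.6, 9.6]
eef_rot: [[-0.0, 0.004, -1.0], [0.0, -1.0, -0.004], [-1.0, -0.0, 0.0]]
ft_force: [-0.0, -1.1, -0.1]
gripper_width: 0.951
time_s: 12.52
tool_pos: [446.0, 220.2, 210.4]
eef_rot: [[0.002, 0.004, -1.0], [0.0, -1.0, -0.004], [-1.0, -0.0, -0.002]]
ft_force: [-0.2, -0.3, -0.5]
gripper_width: 0.948
red ? attempt to get argmax of an empty sequence
yellow ? attempt to get argmax of an empty sequence
green [344.3 211. ] [461.1 229.3] [456.5 205.1  36. ] (array([456.4, 205.2,  35.5]), np.float64(0.2833768926964006))
screen [361.1 211.4] [461.9 254.3] [456.2 189.7  36. ] (array([444.7, 200.3, -33.7]), np.float64(34.7124789160073))
t0 stapler [323.  270.9] calc [509.  273.5]
t5 stapler [323.  270.9] calc [508.9 273.5]
```

View pics/ws5.png

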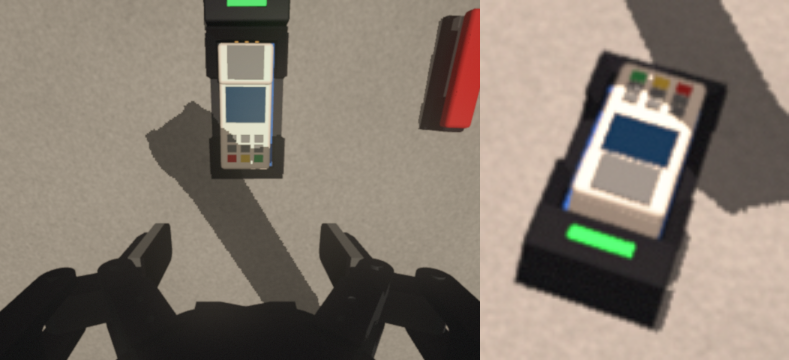

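Green key triangulates at z=35.5 (36 expected when seated). The picture shows the terminal inside the pocket, printer end at the thick end. The stapler and calculator have not moved. One numeric check of flatness at the other end, then hand in.

```bash
python3 - <<'E'
from h import *
np.set_printoptions(precision=1,suppress=True)
c=ctrl.calibration('wrist');cs=ctrl.calibration('scene');w=cv2.imread('pics/w5.png');s=cv2.imread('pics/s5.png')
lo,hi=(100,130,50),(120,255,160)
a=hullrect(blob(mask(w,lo,hi,(290,100,362,175)))[2]);b=hullrect(blob(mask(s,lo,hi,(440,240,485,270)))[2])
print(a,b,tri(c,a[0],cs,b[0]))
o=ctrl.get_obs();print(o['time_s'],o['ft_force'])
E
```

```text
Traceback (most recent call last):
  File "h.py", line 19, in blob
    i=1+np.argmax(s[1:,4]);return c[i],s[i,4],(l==i).astype(np.uint8)*255
        ~~~~~~~~~^^^^^^^^^
ValueError: attempt to get argmax of an empty sequence
```

```bash
python3 - <<'E'
from h import *
np.set_printoptions(precision=1,suppress=True)
c=ctrl.calibration('wrist');cs=ctrl.calibration('scene');w=cv2.imread('pics/w5.png');s=cv2.imread('pics/s5.png')
print(cv2.cvtColor(w[139:140,327:328],40),cv2.cvtColor(s[254:255,461:462],40))
lo,hi=(95,60,20),(125,255,165)
for bw,bs in [((297,105,360,170),(440,240,485,268))]:
    a=hullrect(blob(mask(w,lo,hi,bw))[2]);b=hullrect(blob(mask(s,lo,hi,bs))[2]);print(a,b,tri(c,a[0],cs,b[0]))
E
```

```text
[[[101  77 106]]] [[[105 174  91]]]
((327.0, 139.5), (45.0, 50.0), 90.0) ((461.77984619140625, 254.23394775390625), (25.957096099853516, 13.984264373779297), 16.699241638183594) (array([518.5, 221.3,  35.4]), np.float64(0.878694256350887))
```

Screen z=35.4 and key z=35.5, so the terminal lies flat at seated height.

```bash
python3 -c "
from station import ctrl
print(ctrl.get_obs()['time_s'],ctrl.finish_job())"
```

```text
the job is handed in; nothing more can be done
12.675 None
```

The white terminal is back in the cradle pocket, face up, with its screen-and-printer end towards the green light. I handed the job in at 12.7 s, with the gripper open and clear.

- **Set-down:** I gripped it across the 60 mm at 40 N and lowered it until the force reading showed contact (about 5 N). I then opened the gripper and backed straight up.
- **Height:** By two views, the keys stand at z = 35.5 mm and the screen at 35.4 mm. The expected value is 36 mm, so it lies flat on the floor.
- **Position:** Its centre is at about (512.5, 221), against my measured pocket centre of (515.5, 220). That is about 3 mm off along the length, inside the 5 mm clearance.
- **Bystanders:** The stapler and calculator were unmoved, to within 0.1 pixel in the top view.
- **Checks that failed or disagreed:**
  - The red and yellow key masks found nothing in the last picture, so the key height rests on the green key alone.
  - A first screen mask was contaminated and gave nonsense, so I redid it with a tighter box.
  - Before the grasp, the two-view key heights disagreed a little: 29–30 mm from one camera pair and 33 mm from the other.
  - The first move was refused because its rows lacked a key, and nothing moved.

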